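# Stir the deburring chips through the sieve

## Robot

A 6-joint arm with a two-finger parallel gripper is mounted at the origin on a cart in front of the work surface, level with it; the furniture and walls round the work are solid. World frame = base frame: x ahead of the robot, y to its left, z up, the work surface at z = 0. Lengths are in m, angles in rad, forces in N, time in s.
With the tool pointing down it reaches from about 0.35 to 0.975 m from the base axis. Payload 7.1 kg.
Tool frame: the origin (TCP) lies midway between the tips of the shut fingers; the grasp point (between the pads) lies bot.hold_point_z behind it (bot.hold_point_z is the distance from the TCP to the grasp point, in m); z points along the fingers, y is the line along which they close (so a half turn about z gives the same grasp; the last joint's range is limited). The gripper opens to 88 mm and grips with 3 to 60 N. Pads are 20 mm wide; open, the fingers measure 115 mm over their backs; the gripper's body (75 mm by 178 mm) begins 61 mm behind the grasp point.
Start: joints at [1.204, 0.423, 1.63, -0, 1.089, -0.019], TCP at [0.213, 0.588, 0.223] pointing down, gripper open.
Joint ranges: [-3, 3], [-0.9, 2.11], [0.09, 2.58], [-1.31, 4.45], [0.11, 2.69], [-2.54, 2.54]. Speed limits (rad/s): [2.39, 2.39, 3.01, 3.14, 3.14, 3.14].

## Interface

Orientations are given as a unit quaternion [w, x, y, z].
In Python, from station import telemetry, cams, ticket, bot gives the robot as it stands.
- The arm moves only by the tool apply_moves, never from a script. Its argument "plan" is a list of rows, each a list of 5 numbers: the shift along the tool's x, y, z in cm, then the turn about the tool's z in rad, then the opening, from 0 (shut) to 1 (fully open). A call has 1 to 5 rows; each row is the pose to reach, as a shift and turn from the pose commanded when the call began, along the tool's axes at that moment; what a row does not reach only later rows make up. A row lasts 1/8 s, in which the tool goes at most 62.5 mm and 10.7 degrees, less where a joint would pass 70% of its speed; a pose out of reach is approached as far as the arm can. A call with a gripper value outside its range is refused whole. The fingers move at their own pace and stop on an object; "newtons" is the grip in N (left out, the last holds). Time passes only in rows, so rows that repeat a pose let the fingers close. It gives the time, the measured TCP pose, the force, the opening and the grip force at its end, in the units of the state.
- telemetry.get_state(): the state, without advancing time (a new reading comes with each control period).
- cams.grab_frame(name): name is "scene" or "side" or "wrist"; returns a dict with "pixels" (400x640x3 uint8, red, green, blue), "camera_matrix" (3x3 intrinsics, pixels), "world_to_cam" (4x4, takes a point from world to camera coordinates). Camera axes: x right, y down, z forward; pixel columns grow to the right and rows downward; lengths in m; the calibration is good to about 2 mm. A picture is of the moment at which its call begins. There is no depth.
- ticket.finish_job(): hands the job in; it is judged then, once.
The state is a dict: "time_s": time; "joint_pos": joint angles; "qvel": joint speeds; "effort": joint torques, N m; "tcp_pos": TCP position; "tcp_rot": TCP orientation; "ft_force": force on the tool from outside, world axes, zero at the start; "ft_torque": the same for the moment, N m; "grip_width": opening from 0.0 (shut) to 1.0 (fully open); "grasp_force": force on a finger pad.
Only numpy, scipy, OpenCV 4.12 (cv2) and the standard library are available. Lean on these libraries where they do the work, as an engineer would, in place of code of your own. Each camera call takes 0.05 s, during which the arm holds its last target. There are 200 camera calls.

## Task

The two heat sinks in the steel sieve still have ceramic deburring chips among them. Take the wooden stick from its stand and stir round in the sieve with it until all six chips have dropped through the slots into the pan, with both heat sinks still in the sieve; touch chips and heat sinks with the stick only. Then stand the stick upright in its stand again and let go, and leave the mug, jar and side cutter where they are.

Things in the scene. Friction and masses are not known exactly. Their poses are not given: they have to be found in the camera images.
- sieve: fixed round steel sieve on its receiver pan, 182 mm across (inside radius 87), 95 high; origin at the centre of its underside, z up. Screen: plain middle disc of radius 43, open ring slot 19 wide, ring of 6 mm wire (radius 62 to 68), open slot 19 wide out to the wall; three 5 mm spokes carry them 27 mm lower. Pan floor 4 mm above the bench
- screen (a point): centre of the top of the screen's middle disc, 55 mm above the bench, 40 mm below the rim
- stick: plain round wooden stirring stick, 22 mm thick, 140 mm long, 60 g, flat ends (too thick to pass through the slots; hold it firmly, it can swivel in the fingers); starts upright in the stand; origin at the centre of its lower end, z along it toward the upper end
- stand: fixed grey plastic stand for the stick: foot 72 mm across, 6 mm high, with an upright socket tube, 60 mm high over all, inside diameter 32 mm, widening to about 42 mm at the mouth; origin at the centre of its underside
- socket (a point): centre of the socket's floor, 8 mm above the bench, where the stick's lower end rests
- chip0: white ceramic deburring chip, a short cylinder 14 mm across and 10 mm high, 12 g, standing loose on the sieve's middle disc; origin at the centre of the end on which it starts. Falls through the slots in any attitude
- chip1: white ceramic deburring chip, a short cylinder 14 mm across and 10 mm high, 12 g, standing loose on the sieve's middle disc; origin at the centre of the end on which it starts. Falls through the slots in any attitude
- chip2: white ceramic deburring chip, a short cylinder 14 mm across and 10 mm high, 12 g, standing loose on the sieve's middle disc; origin at the centre of the end on which it starts. Falls through the slots in any attitude
- chip3: white ceramic deburring chip, a short cylinder 14 mm across and 10 mm high, 12 g, standing loose on the sieve's middle disc; origin at the centre of the end on which it starts. Falls through the slots in any attitude
- chip4: white ceramic deburring chip, a short cylinder 14 mm across and 10 mm high, 12 g, standing loose on the sieve's middle disc; origin at the centre of the end on which it starts. Falls through the slots in any attitude
- chip5: white ceramic deburring chip, a short cylinder 14 mm across and 10 mm high, 12 g, standing loose on the sieve's middle disc; origin at the centre of the end on which it starts. Falls through the slots in any attitude
- sink0: bare aluminium heat sink, round with upright radial fins, 42 mm across and 26 mm high, about 60 g, lying loose on the sieve's middle disc and over its edge; too big for the slots; it jams if pinched between stick and wall (a stick kept within 33 mm of the middle leaves it room). Origin at the centre of its underside
- sink1: bare aluminium heat sink, round with upright radial fins, 42 mm across and 26 mm high, about 60 g, lying loose on the sieve's middle disc and over its edge; too big for the slots; it jams if pinched between stick and wall (a stick kept within 33 mm of the middle leaves it room). Origin at the centre of its underside
- mug: bystander: mug, 89 mm across with handle 125 mm, 99 mm high; origin at the centre of its underside
- paste_jar: bystander: small white screw jar, 48 mm across, 50 mm high; origin at the centre of its underside
- side_cutter: bystander: red-handled side cutter lying flat, 43 x 111 x 12 mm; origin at the centre of its underside
Not all that is in view belongs to the job. Several things have the shape of the stick; the one meant has the colours described above.

How it is judged:
By the outcome, as a careful person would: the job done as asked, in the order asked, and still so for the second after the job is handed in, with the robot touching nothing.
It also fails if it takes over 54 s, if anything falls off the work surface, if the arm or the gripper's body presses on something with over 40 N, if the wrist force passes 120 N, or if a joint passes its speed limit or range.

## Working session

There is one attempt and no reset: what is moved stays moved. The work goes in short steps, Python scripts to look and compute and a tool call to move; the robot and the scene stay as the last step left them, time stands still between calls to the robot, and variables do not carry over. Pictures are saved under pics/ and viewed, at most 10 in all, crops included, and the job is handed in when it is done.

Besides the shell and the picture viewer there is one more tool, called after "Emit:" as name([rows], argument=value, ...), one row to a line, values as JSON. apply_moves: Moves the arm, as the interface text tells. Its arguments: {"type":"object","properties":{"plan":{"type":"array","items":{"type":"array","items":{"type":"number"}}},"newtons":{"type":"number"}},"required":["plan"]}

```bash
mkdir -p pics; ls; python3 - <<'E'
from station import telemetry, cams, ticket, bot
import cv2,numpy as np
s=telemetry.get_state();print(s['time_s'],s['tcp_pos'],s['tcp_rot'],s['grip_width'],bot.hold_point_z)
for n in ['scene','side']:
    f=cams.grab_frame(n);cv2.imwrite(f'pics/{n}0.png',f['pixels'][:,:,::-1])
    np.savez(f'pics/{n}.npz',K=f['camera_matrix'],T=f['world_to_cam']);print(n,f['camera_matrix'].tolist(),np.round(f['world_to_cam'],3).tolist())
a=cv2.imread('pics/scene0.png');b=cv2.imread('pics/side0.png')
E
```

```text
pics
0.0 [0.21280805 0.58707559 0.22192468] [-1.38050284e-04  1.73031172e-01  9.84916075e-01 -7.20391827e-04] 0.9986904493513321 0.0187
scene [[391.9073036306872, 0.0, 315.5214388935734], [0.0, 391.9073036306872, 197.00491320924928], [0.0, 0.0, 1.0]] [[0.794, -0.608, 0.011, -0.423], [-0.244, -0.334, -0.91, 0.203], [0.557, 0.72, -0.414, 0.768], [0.0, 0.0, 0.0, 1.0]]
side [[399.49651827257986, 0.0, 322.89395924275243], [0.0, 399.49651827257986, 199.3126852289158], [0.0, 0.0, 1.0]] [[0.903, -0.429, -0.014, -0.481], [-0.287, -0.581, -0.762, 0.2], [0.319, 0.692, -0.648, 0.959], [0.0, 0.0, 0.0, 1.0]]
```

View pics/scene0.png

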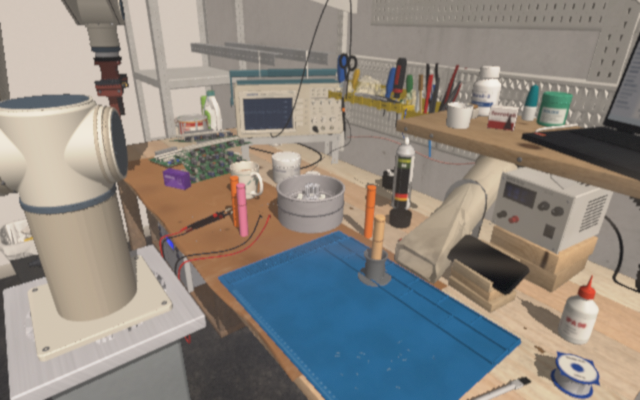

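View pics/side0.png

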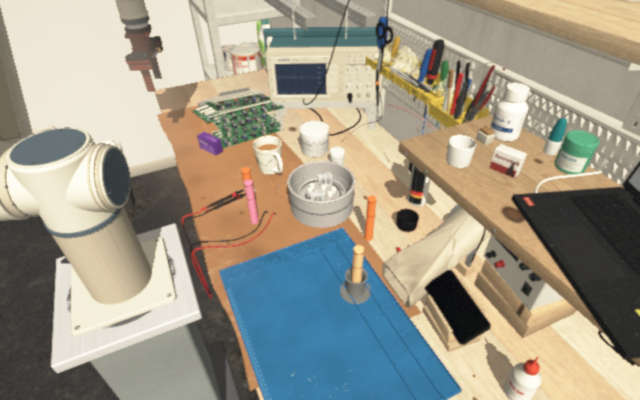

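The scene image holds four stick-shaped things: pink (242,209), orange (236,190), orange (370,210), and wooden in the grey stand (378,235). The wooden one matches the description. I'll check it in a crop of both views.

```bash
python3 - <<'E'
import cv2,numpy as np
a=cv2.imread('pics/scene0.png')[140:300,220:420];b=cv2.imread('pics/side0.png')[140:310,240:400]
a=cv2.resize(a,(400*9//10*1,288)); 
a=cv2.imread('pics/scene0.png')[150:300,270:400];b=cv2.imread('pics/side0.png')[155:305,275:405]
f=lambda i:cv2.resize(i,None,fx=3,fy=4-1,interpolation=cv2.INTER_CUBIC)
cv2.imwrite('pics/c1.png',np.hstack([f(a),f(b)]))
E
```

```text
(no output)
```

View pics/c1.png

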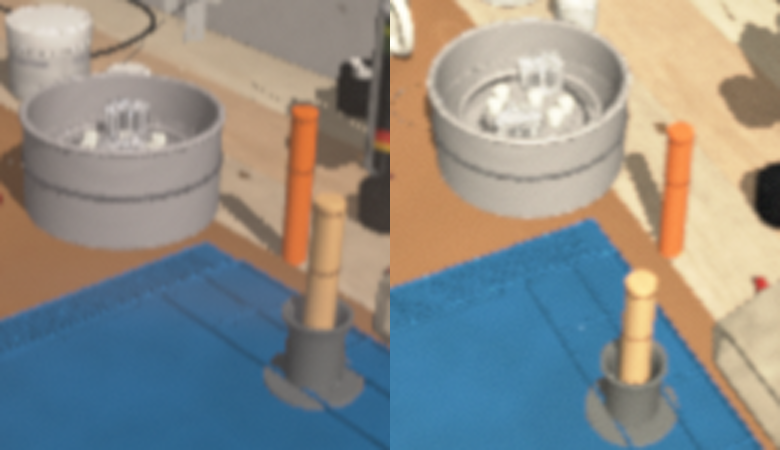

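The wooden stick is in the grey stand. Its top is at scene (379.7,217.7) and side (359,249.3). The sieve rim centre is at scene (310.7,188) and side (321.3,182.4).

```bash
cat >h.py <<'E'
import cv2,numpy as np
C={n:np.load(f'pics/{n}.npz') for n in ['scene','side']}
def tri(p,q):
    X=cv2.triangulatePoints(*[c['K']@c['T'][:3] for c in (C['scene'],C['side'])],np.float64(p),np.float64(q));return (X[:3]/X[3]).ravel()
def ray(K,T,p,z):
    R=T[:3,:3];o=-R.T@T[:3,3];d=R.T@np.linalg.inv(K)@np.array([*p,1.]);return o+d*(z-o[2])/d[2]
E
python3 - <<'E'
from h import *
for n,p,q,z in [('stick top',(379.7,217.7),(359,249.3),.148),('rim',(310.7,188),(321.3,182.4),.095),('orange',(371.7,186),(371.7,199),.14),('pink top',(242,185),(250,181),.14),('foot',(374.7,276.5),(351.5,293),.006)]:
    print(n,tri(p,q).round(4),*[ray(C[c]['K'],C[c]['T'],w,z).round(3) for c,w in(('scene',p),('side',q))])
from scipy.spatial.transform import Rotation as R
print(R.from_quat([0.173031172,0.984916075,-7.2e-4,-1.38e-4]).as_matrix().round(3))
E
```

```text
stick top [ 0.493  -0.2642  0.1409] [ 0.483 -0.272  0.148] [ 0.49  -0.271  0.148]
rim [0.5481 0.0421 0.0865] [0.536 0.028 0.095] [0.544 0.031 0.095]
orange [ 0.6025 -0.132   0.1383] [ 0.6   -0.133  0.14 ] [ 0.602 -0.135  0.14 ]
pink top [0.3609 0.0784 0.1298] [0.35  0.056 0.14 ] [0.358 0.065 0.14 ]
foot [ 0.4744 -0.2781  0.0146] [ 0.484 -0.272  0.006] [ 0.477 -0.271  0.006]
[[-0.94   0.341 -0.001]
 [ 0.341  0.94  -0.001]
 [ 0.    -0.001 -1.   ]]
```

Emit:
apply_moves([
  [-5, -4, -1, 0, 1],
  [-10, -8, -2, 0, 1],
  [-15, -12, -4, 0, 1],
  [-20, -16, -6, 0, 1],
  [-25, -20, -8, 0, 1],
])

```text
time_s: 0.72
tcp_pos: [0.3713, 0.3274, 0.2976]
tcp_rot: [-0.0, 0.173, 0.985, -0.0]
ft_force: [0.1, 0.0, 0.2]
grip_width: 1.001
grasp_force: 0.0
```

Emit:
apply_moves([
  [-5, -4, 0, 0, 1],
  [-10, -8, 0, 0, 1],
  [-15, -12, 0, 0, 1],
  [-20, -17, 0, 0, 1],
  [-25, -21, 0, 0, 1],
])

```text
time_s: 1.35
tcp_pos: [0.5273, 0.0569, 0.2971]
tcp_rot: [-0.0, 0.173, 0.985, 0.0]
ft_force: [0.5, 0.6, -0.7]
grip_width: 1.0
grasp_force: 0.0
```

```bash
cat >>h.py <<'E'
def snap(n,name,crop=None,f=1):
    from station import cams
    g=cams.grab_frame(n);im=g['pixels'][:,:,::-1]
    cv2.imwrite(f'pics/{name}.png',im if crop is None else cv2.resize(im[crop[0]:crop[1],crop[2]:crop[3]],None,fx=f,fy=f,interpolation=cv2.INTER_CUBIC))
    np.savez(f'pics/{name}.npz',K=g['camera_matrix'],T=g['world_to_cam']);return g
E
python3 - <<'E'
from h import *
from station import telemetry
g=snap('wrist','w1');s=telemetry.get_state();print(s['time_s'],s['tcp_pos'],g['camera_matrix'].round(1).tolist(),g['world_to_cam'].round(3).tolist())
print(tri((402,262),(388,290)),tri((500,170),(447,215)))
E
```

```text
1.4 [0.53078373 0.05146005 0.29724176] [[334.7, 0.0, 318.2], [0.0, 334.7, 201.4], [0.0, 0.0, 1.0]] [[0.341, 0.94, -0.001, -0.233], [0.899, -0.325, 0.294, -0.513], [0.276, -0.101, -0.956, 0.323], [0.0, 0.0, 0.0, 1.0]]
[ 0.54258116 -0.30511222  0.03093392] [ 0.59615165 -0.40937043  0.286209  ]
```

View pics/w1.png

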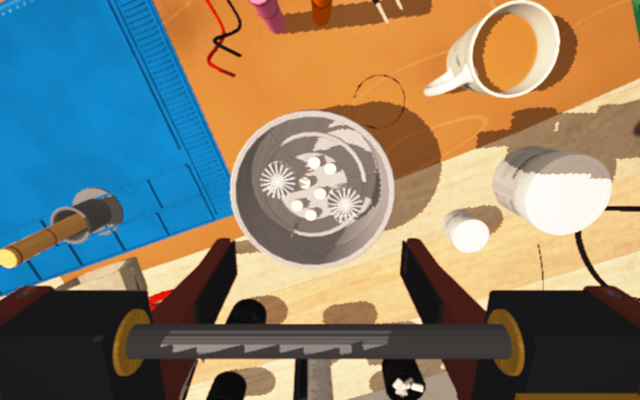

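The wrist view shows the sieve rim centre at (312,189). The sinks are at (278,180) and (345,205). The chips are at (314,162), (331,168), (306,183), (320,194), (297,206) and (311,215). The stick top is at (8,258).

```bash
python3 - <<'E'
from h import *
c=np.load('pics/w1.npz')
r=lambda p,z:ray(c['K'],c['T'],p,z).round(4)[:2]
ct=r((312.5,189),.095);print('rim',ct)
# fit disc & ring inner checks
for p in [(278,180),(345,205)]: print('sink',r(p,.081),(r(p,.081)-ct).round(3))
for p in [(314,162),(331,168),(306,183),(320,194),(297,206),(311,215)]: print('chip',(r(p,.065)-ct).round(3))
print('sticktop',r((8,258),.148)); print('foot',r((98,209),.006))
A=cv2.imread('pics/w1.png')[105:275,225:400];cv2.imwrite('pics/w1c.png',cv2.resize(A,None,fx=3.4,fy=3.4,interpolation=cv2.INTER_CUBIC))
E
```

```text
rim [0.541  0.0454]
sink [0.5206 0.01  ] [-0.02  -0.035]
sink [0.576  0.0734] [0.035 0.028]
chip [-0.023  0.01 ]
chip [-0.01   0.027]
chip [-0.002 -0.008]
chip [0.016 0.003]
chip [ 0.021 -0.029]
chip [ 0.038 -0.017]
sticktop [ 0.4902 -0.2687]
foot [ 0.4862 -0.2627]
```

View pics/w1c.png

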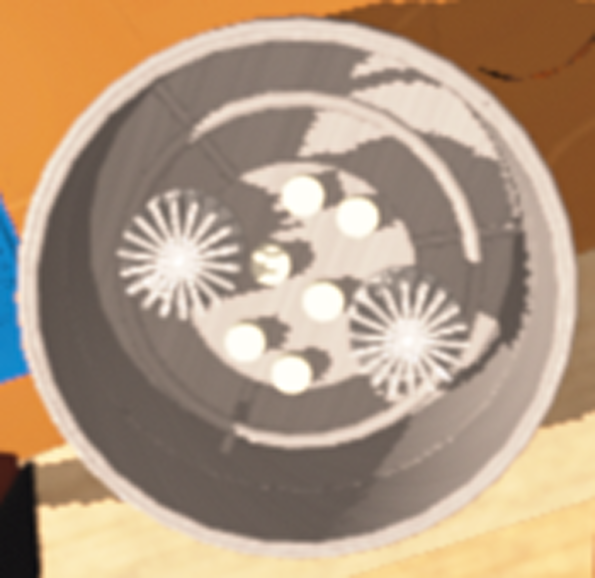

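```bash
python3 - <<'E'
from h import *
c=np.load('pics/w1.npz')
r=lambda p,z:ray(c['K'],c['T'],p,z).round(4)[:2]
for q in [(303,273),(303,270)]: print('disc',r((q[0]/3.4+225,q[1]/3.4+105),.055))
# rim fit by ellipse points projected: optimise centre for rim circle z=.095 r=.091
from scipy.optimize import least_squares
pts=[(18,300),(576,290),(285,17),(300,555),(95,95),(490,85),(105,490),(500,480)]
W=np.array([r((x/3.4+225,y/3.4+105),.095) for x,y in pts]);s=least_squares(lambda v:np.hypot(*(W-v[:2]).T)-v[2],[.54,.04,.09]);print('rim',s.x,s.fun.round(4))
ct=np.array([s.x[0],s.x[1]])
for p in [(180,260),(410,340)]: print('sink',(r((p[0]/3.4+225,p[1]/3.4+105),.081)-ct).round(3))
for p in [(302,195),(357,215),(270,264),(322,300),(246,341),(291,373)]: print('chip',(r((p[0]/3.4+225,p[1]/3.4+105),.065)-ct).round(3))
E
```

```text
disc [0.547  0.0446]
disc [0.5459 0.045 ]
rim [0.54765169 0.04276684 0.09372715] [-0.0008 -0.001  -0.0005 -0.0014  0.0002  0.0011  0.0015  0.001 ]
sink [-0.025 -0.033]
sink [0.029 0.031]
chip [-0.03   0.012]
chip [-0.016  0.028]
chip [-0.01  -0.007]
chip [0.009 0.006]
chip [ 0.014 -0.025]
chip [ 0.031 -0.014]
```

Emit:
apply_moves([
  [-1, -6, 1, 0, 1],
  [-2, -12, 2, 0, 1],
  [-3, -18, 4, 0, 1],
  [-4, -24, 5, 0, 1],
  [-4.8, -29.9, 6, 0, 1],
])

```text
time_s: 2.02
tcp_pos: [0.4694, -0.2403, 0.2366]
tcp_rot: [-0.0, 0.173, 0.985, 0.0]
ft_force: [-0.0, -0.4, 0.5]
grip_width: 1.0
grasp_force: 0.0
```

Emit:
apply_moves([
  [0, 0, 0, 0, 0.8],
  [0, 0, 0, 0, 0.8],
])

```text
time_s: 2.28
tcp_pos: [0.47, -0.2382, 0.237]
tcp_rot: [-0.0, 0.174, 0.985, 0.0]
ft_force: [0.4, -0.2, -0.8]
grip_width: 0.823
grasp_force: 0.0
```

```bash
python3 - <<'E'
from h import *
g=snap('wrist','w2')
E
```

```text
(no output)
```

View pics/w2.png

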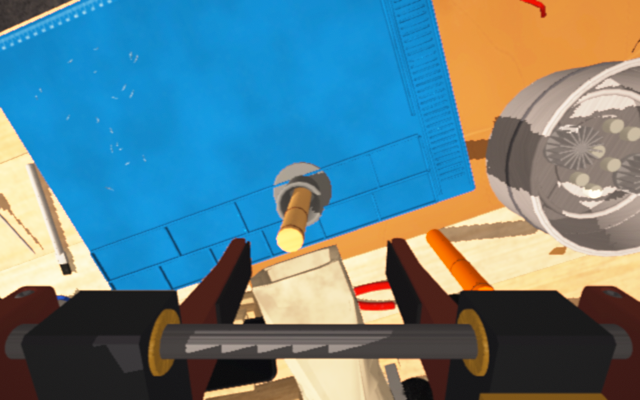

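```bash
python3 - <<'E'
from h import *
from station import telemetry
c=np.load('pics/w2.npz')
r=lambda p,z:ray(c['K'],c['T'],p,z)[:2]
s=telemetry.get_state();t=s['tcp_pos'];M=np.array([[-.94,.341],[.341,.94]])
for n,p,z in [('top',(290,239),.148),('mouth',(303,200),.06),('foot',(302,190),.006)]:
    w=r(p,z);print(n,w.round(4),(M@(w-t[:2])*100).round(2))
print(t)
E
```

```text
top [ 0.4891 -0.2691] [-2.84 -2.31]
mouth [ 0.4853 -0.2605] [-2.19 -1.64]
foot [ 0.4874 -0.2652] [-2.55 -2.  ]
[ 0.4702923  -0.23764787  0.2371988 ]
```

Stick top is at wrist pixel (290,239), which puts the stick at about (0.488,-0.267). I'm moving over it and down.

Emit:
apply_moves([
  [-2.7, -2.2, 0, 0, 0.8],
  [-2.7, -2.2, 5, 0, 0.8],
  [-2.7, -2.2, 10, 0, 0.8],
  [-2.7, -2.2, 15.4, 0, 0.8],
  [-2.7, -2.2, 15.4, 0, 0.8],
])

```text
time_s: 2.95
tcp_pos: [0.4861, -0.2653, 0.0802]
tcp_rot: [-0.004, 0.172, 0.985, 0.001]
ft_force: [1.0, 0.7, 0.2]
grip_width: 0.8
grasp_force: 0.0
```

Emit:
apply_moves([
  [0, 0, 0, 0, 0],
  [0, 0, 0, 0, 0],
  [0, 0, 0, 0, 0],
  [0, 0, 0, 0, 0],
], newtons=60)

```text
time_s: 3.45
tcp_pos: [0.4885, -0.2688, 0.0843]
tcp_rot: [0.001, 0.173, 0.985, -0.0]
ft_force: [0.3, 0.3, 0.4]
grip_width: 0.383
grasp_force: 0.0
```

Emit:
apply_moves([
  [0, 0, 0, 0, 0],
  [0, 0, 0, 0, 0],
  [0, 0, 0, 0, 0],
  [0, 0, 0, 0, 0],
])

```text
time_s: 3.95
tcp_pos: [0.4882, -0.2686, 0.0835]
tcp_rot: [0.0, 0.173, 0.985, -0.0]
ft_force: [-0.7, -0.0, 4.3]
grip_width: 0.244
grasp_force: 60.0
```

Emit:
apply_moves([
  [0, 0, -5, 0, 0],
  [0, 0, -10, 0, 0],
  [0, 0, -15, 0, 0],
  [0, 5, -15, 0, 0],
  [0, 10, -15, 0, 0],
])

```text
time_s: 4.58
tcp_pos: [0.5224, -0.1737, 0.2337]
tcp_rot: [0.001, 0.174, 0.985, -0.0]
ft_force: [0.4, -0.1, -0.8]
grip_width: 0.241
grasp_force: 60.0
```

Emit:
apply_moves([
  [0, 6, 0, 0, 0],
  [0, 12, 0, 0, 0],
  [0.2, 18, 0, 0, 0],
  [0.3, 18.8, 0, 0, 0],
  [0.3, 18.8, 0, 0, 0],
])

```text
time_s: 5.2
tcp_pos: [0.5829, 0.0036, 0.2326]
tcp_rot: [-0.001, 0.172, 0.985, -0.0]
ft_force: [-0.7, -1.1, -1.7]
grip_width: 0.243
grasp_force: 60.0
```

```bash
python3 - <<'E'
from h import *
from station import telemetry
g=snap('wrist','w3');snap('side','s3',(80,300,240,400),1.8);s=telemetry.get_state();print(s['time_s'],s['tcp_pos'],s['grip_width'],s['grasp_force'])
a=cv2.imread('pics/w3.png')[0:400,120:520];b=cv2.imread('pics/s3.png')[:400];b=cv2.copyMakeBorder(b,0,400-b.shape[0],0,0,0)
cv2.imwrite('pics/c3.png',np.hstack([a,b]))
E
```

```text
5.3 [0.58283367 0.00221243 0.23285726] 0.24144068350015918 59.99849081039429
```

View pics/c3.png

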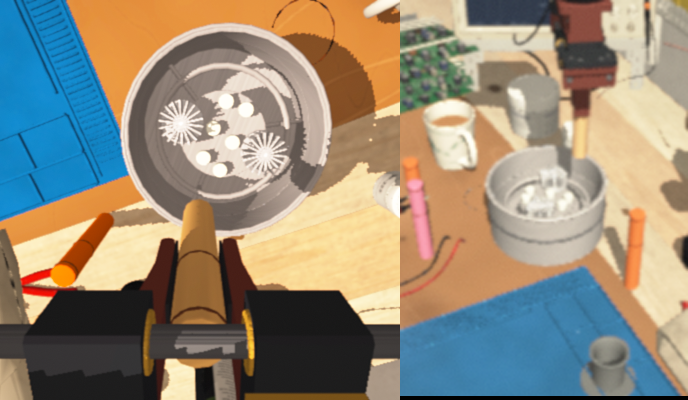

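The stick is held upright; its tip is at about wrist pixel (318,200). I'll check the tip position and re-measure the chips from this view.

```bash
python3 - <<'E'
from h import *
c=np.load('pics/w3.npz');r=lambda p,z:ray(c['K'],c['T'],p,z)[:2]
print('tip edge',r((318,200),.158))
W=np.array([r((x+120,y),.095) for x,y in [(121,135),(330,130),(222,24),(147,60),(300,60),(140,190),(318,180)]])
from scipy.optimize import least_squares
s=least_squares(lambda v:np.hypot(*(W-v[:2]).T)-.092,[.54,.04]);print('rim',s.x,s.fun.round(4));ct=np.array([.547,.043])
for p in [(181,122),(265,152)]: print('sink',((r((p[0]+120,p[1]),.081)-ct)*1e3).round())
for p in [(226,101),(246,109),(214,128),(232,142),(204,157),(220,170)]: print('chip',((r((p[0]+120,p[1]),.065)-ct)*1e3).round())
E
```

```text
tip edge [0.57448227 0.00686313]
rim [0.54813946 0.04179078] [ 0.0003  0.0004  0.0007  0.0015 -0.0026 -0.0015  0.0016]
sink [-26. -34.]
sink [26. 31.]
chip [-29.  12.]
chip [-16.  28.]
chip [-9. -7.]
chip [9. 5.]
chip [ 14. -25.]
chip [ 32. -14.]
```

Emit:
apply_moves([
  [0, 0, 4, 0, 0],
  [0, 0, 8, 0, 0],
  [0, 0, 9.9, 0, 0],
  [0, 0, 9.9, 0, 0],
])

```text
time_s: 5.8
tcp_pos: [0.5826, 0.0024, 0.1333]
tcp_rot: [-0.001, 0.174, 0.985, -0.0]
ft_force: [0.5, -0.6, -0.4]
grip_width: 0.244
grasp_force: 60.0
```

Emit:
apply_moves([
  [1.6, 0.8, 0, 0, 0],
  [3.2, 1.6, 0, 0, 0],
  [4.8, 2.4, 0, 0, 0],
  [6.4, 3.2, 0, 0, 0],
  [8, 4, 0, 0, 0],
])

```text
time_s: 6.42
tcp_pos: [0.5208, 0.0693, 0.1344]
tcp_rot: [0.0, 0.173, 0.985, 0.0]
ft_force: [0.5, 0.5, -1.2]
grip_width: 0.249
grasp_force: 60.0
```

Emit:
apply_moves([
  [1, 0.5, 0, 0, 0],
  [1.6, 0.8, 0, 0, 0],
  [1.6, 0.8, 0, 0, 0],
])

```text
time_s: 6.8
tcp_pos: [0.5094, 0.0814, 0.1342]
tcp_rot: [-0.0, 0.173, 0.985, -0.0]
ft_force: [-0.1, -0.3, -1.0]
grip_width: 0.248
grasp_force: 60.0
```

```bash
cat >>h.py <<'E'
CT=np.array([.547,.043])
def look(name):
    from station import telemetry
    g=snap('wrist',name);s=telemetry.get_state();K,T=g['camera_matrix'],g['world_to_cam']
    print(s['time_s'],'tcp rel',((s['tcp_pos'][:2]-CT)*1e3).round(1),s['tcp_pos'][2].round(4),s['ft_force'].round(1) if hasattr(s['ft_force'],'round') else s['ft_force'])
    # rectified top view of disc plane z=.06: 4 px/mm, x up y left
    u,v=np.meshgrid(np.arange(400),np.arange(400));X=CT[0]+(200-v)/2000;Y=CT[1]+(200-u)/2000
    P=np.stack([X,Y,0*X+.062,0*X+1],-1)@T[:3].T@K.T
    im=cv2.remap(g['pixels'],(P[...,0]/P[...,2]).astype('f4'),(P[...,1]/P[...,2]).astype('f4'),1)[:,:,::-1]
    cv2.imwrite(f'pics/{name}r.png',im);return im
E
python3 - <<'E'
from h import *
im=look('w4')
s=cv2.imread('pics/w4.png')[:,120:520];cv2.imwrite('pics/c4.png',np.hstack([s,im]))
E
```

```text
6.85 tcp rel [-37.2  38.2] 0.1343 [-0.1 -0.5  0.2]
```

View pics/c4.png

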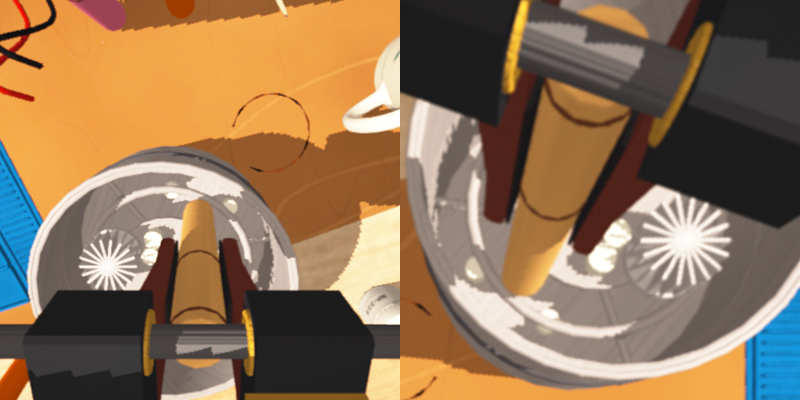

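Two chips are already in the pan. Two are still on the disc next to sink0, at about (-27,1) and (-15,-10) mm from the centre. The gripper hides the rest. I'm lifting for a clear view.

Emit:
apply_moves([
  [0, 0, -5, 0, 0],
  [0, 0, -10, 0, 0],
  [-4.8, -2.4, -10, 0, 0],
  [-9.6, -4.8, -10, 0, 0],
  [-9.6, -4.8, -10, 0, 0],
])

```text
time_s: 7.48
tcp_pos: [0.5858, 0.0006, 0.2343]
tcp_rot: [0.001, 0.175, 0.985, -0.0]
ft_force: [-1.2, -0.0, -0.8]
grip_width: 0.245
grasp_force: 60.0
```

```bash
python3 - <<'E'
from h import *
im=look('w5')
s=cv2.imread('pics/w5.png')[0:250,200:500];s=cv2.resize(s,(480,400));cv2.imwrite('pics/c5.png',np.hstack([s,im])[:,:880][:, :])
cv2.imwrite('pics/c5.png',np.hstack([cv2.resize(s,(400,333)),im[:333]])[:,:800])
E
```

```text
7.525 tcp rel [ 37.  -41.1] 0.2338 [ 0.3  1.1 -0.9]
```

View pics/c5.png

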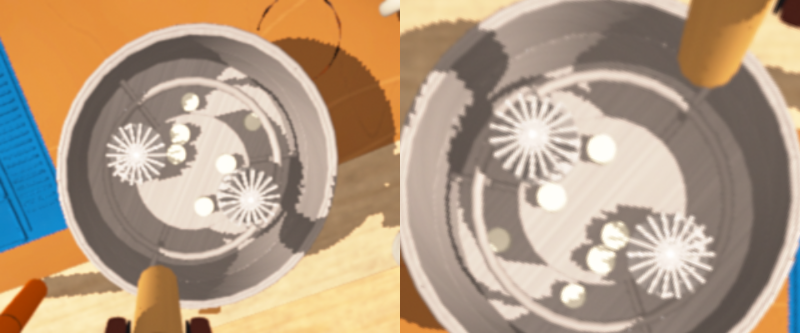

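After the first sweep two chips are in the pan. Four remain at about (26,0), (2,25), (-17,-7) and (-30,0) mm, and the sinks are at (30,31) and (-27,-34). I'll lower the stick at (5,-3) and sweep toward -x, then +x, then +y.

Emit:
apply_moves([
  [4.3, 2.5, 0, 0, 0],
  [4.3, 2.5, 4, 0, 0],
  [4.3, 2.5, 8, 0, 0],
  [4.3, 2.5, 10, 0, 0],
  [4.3, 2.5, 10, 0, 0],
])

```text
time_s: 8.15
tcp_pos: [0.5496, 0.0421, 0.1328]
tcp_rot: [-0.002, 0.173, 0.985, -0.0]
ft_force: [-0.3, -0.4, 0.2]
grip_width: 0.24
grasp_force: 60.0
```

Emit:
apply_moves([
  [1.1, -0.4, 0, 0, 0],
  [2.2, -0.8, 0, 0, 0],
  [3.3, -1.2, 0, 0, 0],
  [4.4, -1.6, 0, 0, 0],
  [4.4, -1.6, 0, 0, 0],
])

```text
time_s: 8.78
tcp_pos: [0.5036, 0.0414, 0.1344]
tcp_rot: [-0.0, 0.173, 0.985, -0.0]
ft_force: [0.3, 0.9, 0.0]
grip_width: 0.242
grasp_force: 60.0
```

Emit:
apply_moves([
  [-1.7, 0.6, 0, 0, 0],
  [-3.4, 1.2, 0, 0, 0],
  [-4.9, 1.8, 0, 0, 0],
  [-6.2, 2.3, 0, 0, 0],
  [-7.5, 2.8, 0, 0, 0],
])

```text
time_s: 9.4
tcp_pos: [0.5855, 0.0422, 0.1341]
tcp_rot: [-0.0, 0.173, 0.985, -0.0]
ft_force: [0.2, 0.1, -0.5]
grip_width: 0.24
grasp_force: 60.0
```

Emit:
apply_moves([
  [0, 0, 0, 0, 0],
  [1.8, -0.7, 0, 0, 0],
  [3.7, -1.3, 0, 0, 0],
  [3.7, -1.3, 0, 0, 0],
])

```text
time_s: 9.9
tcp_pos: [0.5439, 0.0426, 0.134]
tcp_rot: [-0.001, 0.173, 0.985, -0.0]
ft_force: [-0.3, 0.2, -1.1]
grip_width: 0.244
grasp_force: 60.0
```

Emit:
apply_moves([
  [0.4, 1, 0, 0, 0],
  [0.7, 2, 0, 0, 0],
  [1.1, 3, 0, 0, 0],
  [1.4, 4, 0, 0, 0],
  [1.4, 4, 0, 0, 0],
])

```text
time_s: 10.52
tcp_pos: [0.5462, 0.086, 0.1342]
tcp_rot: [0.0, 0.172, 0.985, 0.0]
ft_force: [0.6, 0.1, -0.4]
grip_width: 0.244
grasp_force: 60.0
```

Emit:
apply_moves([
  [0, 0, -5, 0, 0],
  [0, 0, -10, 0, 0],
  [-3.5, -4.8, -10, 0, 0],
  [-6.4, -6.5, -10, 0, 0],
  [-6.4, -6.5, -10, 0, 0],
])

```text
time_s: 11.15
tcp_pos: [0.5851, 0.0003, 0.2344]
tcp_rot: [0.001, 0.174, 0.985, -0.0]
ft_force: [-0.0, 0.4, -0.8]
grip_width: 0.242
grasp_force: 60.0
```

```bash
python3 - <<'E'
from h import *
im=look('w6')
s=cv2.imread('pics/w6.png')[0:250,200:500];cv2.imwrite('pics/c6.png',np.hstack([cv2.resize(s,(400,333)),im[:333]]))
# bright blobs in old and new rectified views
for n in ['w5r','w6r']:
    g=cv2.imread(f'pics/{n}.png').min(2);m=cv2.morphologyEx((g>205).astype('u1'),cv2.MORPH_OPEN,cv2.getStructuringElement(2,(13,13)))
    k,_,st,ce=cv2.connectedComponentsWithStats(m)
    print(n,[(*((200-ce[i][::-1])/2).round().astype(int).tolist(),int(st[i,4])) for i in range(1,k)])
E
```

```text
11.2 tcp rel [ 37.1 -41.7] 0.234 [ 0.5  0.1 -0.9]
w5r [(21, -10, 5224), (33, 34, 897), (5, 19, 1404), (2, -20, 121), (-1, -34, 208), (-13, 30, 923), (-22, 17, 1028), (-16, -5, 121), (-27, -35, 875), (-31, 1, 395), (-30, 63, 150), (-37, 38, 506), (-44, 30, 241), (-46, 14, 204)]
w6r [(48, 17, 298), (36, 41, 916), (11, 17, 5449), (0, -5, 5160), (-3, -34, 354), (-32, -40, 871), (-32, 62, 205), (-37, 38, 505), (-44, 30, 221), (-46, 14, 202)]
```

```bash
python3 - <<'E'
from h import *
a=cv2.imread('pics/w5r.png')
for p in [(200,148),(150,195),(214,235),(200,260),(172,295),(98,240),(230,180),(200,200)]: print(p,a[p[1],p[0]])
for n in ['w3','w5','w6']:
    im=cv2.imread(f'pics/{n}.png')[0:250,200:500];m=((im.min(2)>232)).astype('u1');m=cv2.morphologyEx(m,cv2.MORPH_OPEN,np.ones((4,4),'u1'))
    k,_,st,ce=cv2.connectedComponentsWithStats(m);print(n,[(*ce[i].round().astype(int).tolist(),int(st[i,4])) for i in range(1,k)])
E
```

```text
(200, 148) [248 254 255]
(150, 195) [248 254 255]
(214, 235) [247 254 255]
(200, 260) [243 252 254]
(172, 295) [250 254 255]
(98, 240) [161 186 201]
(230, 180) [210 224 237]
(200, 200) [210 225 238]
w3 [(146, 102, 165), (166, 110, 160), (101, 124, 95), (137, 128, 32), (153, 143, 146), (186, 155, 46), (124, 159, 143), (140, 171, 135)]
w5 [(145, 79, 56), (137, 100, 95), (132, 112, 24), (102, 116, 61), (136, 117, 31), (170, 124, 146), (187, 150, 57), (153, 156, 138)]
w6 [(145, 79, 58), (97, 113, 87), (197, 150, 52)]
```

View pics/c6.png

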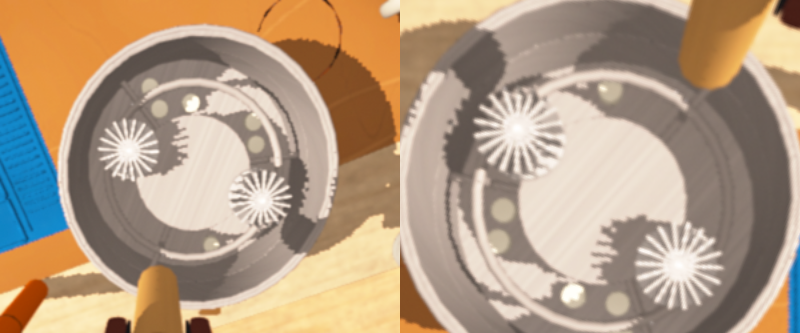

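All six chips are in the pan, at left-panel pixels (150,86), (160,108), (192,103), (254,122), (256,144) and (211,243). Both sinks are still on the screen. I'm returning the stick to its stand.

Emit:
apply_moves([
  [0, -6, 0, 0, 0],
  [0, -12, 0, 0, 0],
  [0, -18, 0, 0, 0],
  [-0.1, -24, 0, 0, 0],
  [-0.1, -28.5, 0, 0, 0],
])

```text
time_s: 11.82
tcp_pos: [0.4866, -0.267, 0.2341]
tcp_rot: [-0.0, 0.173, 0.985, 0.0]
ft_force: [-0.4, -1.1, -1.2]
grip_width: 0.244
grasp_force: 60.0
```

Emit:
apply_moves([
  [0, 0, 0, 0, 0],
  [0, 0, 0, 0, 0],
  [0, 0, 0, 0, 0],
])

```text
time_s: 12.2
tcp_pos: [0.4882, -0.2646, 0.2341]
tcp_rot: [-0.0, 0.172, 0.985, 0.0]
ft_force: [-0.7, 0.3, -0.5]
grip_width: 0.247
grasp_force: 60.0
```

```bash
python3 - <<'E'
from station import telemetry
s=telemetry.get_state();t=s['tcp_pos'];d=[.488-t[0],-.267-t[1]]
print(s['time_s'],t,'shift cm',100*(-.94*d[0]+.341*d[1]),100*(.341*d[0]+.94*d[1]),(t[2]-.0835)*100)
E
```

```text
12.2 [ 0.48822332 -0.26459905  0.23412117] shift cm -0.06088006541507411 -0.23330408425851376 15.062117181486133
```

Emit:
apply_moves([
  [0, -0.2, 3, 0, 0],
  [0, -0.2, 6, 0, 0],
  [0, -0.2, 8, 0, 0],
  [0, -0.2, 9.5, 0, 0],
  [0, -0.2, 11, 0, 0],
])

```text
time_s: 12.82
tcp_pos: [0.4877, -0.2675, 0.1238]
tcp_rot: [0.0, 0.172, 0.985, -0.0]
ft_force: [0.1, -0.5, -0.6]
grip_width: 0.243
grasp_force: 60.0
```

Emit:
apply_moves([
  [0, 0, 1.5, 0, 0],
  [0, 0, 3, 0, 0],
  [0, 0, 3.6, 0, 0],
  [0, 0, 3.9, 0, 0],
  [0, 0, 3.9, 0, 0],
])

```text
time_s: 13.45
tcp_pos: [0.4873, -0.2682, 0.0853]
tcp_rot: [0.0, 0.173, 0.985, -0.0]
ft_force: [0.7, 0.4, -0.0]
grip_width: 0.247
grasp_force: 60.0
```

Emit:
apply_moves([
  [0, 0, 0.1, 0, 0],
  [0, 0, 0.2, 0, 0],
  [0, 0, 0.2, 0, 0],
])

```text
time_s: 13.82
tcp_pos: [0.4874, -0.2682, 0.0835]
tcp_rot: [0.0, 0.173, 0.985, -0.0]
ft_force: [-0.3, 0.6, 1.2]
grip_width: 0.243
grasp_force: 60.0
```

Emit:
apply_moves([
  [0, 0, 0, 0, 0.8],
  [0, 0, 0, 0, 0.8],
  [0, 0, 0, 0, 0.8],
  [0, 0, 0, 0, 0.8],
  [0, 0, 0, 0, 0.8],
])

```text
time_s: 14.45
tcp_pos: [0.4871, -0.2681, 0.0832]
tcp_rot: [-0.0, 0.173, 0.985, -0.0]
ft_force: [-0.4, -0.6, 0.5]
grip_width: 0.769
grasp_force: 0.0
```

Emit:
apply_moves([
  [0, 0, -1, 0, 0.8],
  [0, 0, -5, 0, 0.8],
  [0, 0, -10, 0, 0.8],
  [0, 0, -16, 0, 0.8],
  [0, 0, -18, 0, 0.8],
])

```text
time_s: 15.08
tcp_pos: [0.4887, -0.2689, 0.2681]
tcp_rot: [0.003, 0.173, 0.985, -0.001]
ft_force: [0.2, 0.7, -1.3]
grip_width: 0.798
grasp_force: 0.0
```

Emit:
apply_moves([
  [2, 0, 0, 0, 0.8],
  [4, 0, 0, 0, 0.8],
  [4, 0, 0, 0, 0.8],
  [4, 0, 0, 0, 0.8],
])

```text
time_s: 15.58
tcp_pos: [0.4503, -0.2548, 0.2638]
tcp_rot: [0.001, 0.173, 0.985, -0.0]
ft_force: [-0.2, 0.1, 0.3]
grip_width: 0.803
grasp_force: 0.0
```

```bash
python3 - <<'E'
from h import *
from station import telemetry
a=cv2.imread('pics/scene0.png');g=snap('scene','end')
b=cv2.imread('pics/end.png')
# stick silhouette comparison around stand and fixed bystanders
for n,(y0,y1,x0,x1) in {'stand':(205,290,355,395),'mug':(155,205,225,262),'jar':(148,185,268,302),'sieve':(172,235,272,350)}.items():
    print(n,cv2.absdiff(a[y0:y1,x0:x1],b[y0:y1,x0:x1]).mean().round(2))
for im in (a,b):
    h=cv2.cvtColor(im[205:270,355:400],cv2.COLOR_BGR2HSV);m=cv2.inRange(h,(8,70,120),(25,200,255));ys,xs=np.nonzero(m);print(len(xs),xs.mean()+355,ys.mean()+205,ys.min()+205)
s=telemetry.get_state();print(s['time_s'],s['tcp_pos'],s['grip_width'])
E
```

```text
stand 5.59
mug 28.08
jar 16.98
sieve 20.17
1333 374.7014253563391 228.79894973743436 205
1363 374.82758620689657 228.81584739545121 205
15.625 [ 0.4503299  -0.25482223  0.26361158] 0.799071829531358
```

The stick stands exactly where it started: its silhouette in the scene view is unchanged. The arm never went low near the mug, jar or side cutter, and no contact force showed, so I'm handing in.

```bash
python3 -c "
from station import ticket
print(ticket.finish_job())"
```

```text
the job is handed in; nothing more can be done
None
```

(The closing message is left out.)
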